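Hook the washed caddy onto the slotted post and press it home

ROBOT

A 6-joint arm with a two-finger parallel gripper is mounted at the origin on a cart in front of the work surface, level with it; the furniture and walls round the work are solid. World frame = base frame: x ahead of the robot, y to its left, z up, the work surface at z = 0. Lengths are in mm, angles in rad, forces in N, time in s.
With the tool pointing down it reaches from about 350 to 875 mm from the base axis. Payload 4.2 kg.
Tool frame: the origin (TCP) lies between the finger pads; the fingertips stand 25 mm ahead of it and the grasp point (between the pads) lies 6 mm ahead of it; z points along the fingers, y is the line along which they close (so a half turn about z gives the same grasp; the last joint's range is limited). The gripper opens to 85 mm and grips with 20 to 120 N. Pads are 22 mm wide; open, the fingers measure 114 mm over their backs; the gripper's body (76 mm by 85 mm) begins 54 mm behind the grasp point. The pads swing forward as they close: fully open they stand 13 mm farther back than shut.
Start: joints at [-0.991, 0.385, 0.008, 0, -1.194, -0.259], TCP at [197.094, -593.088, 256.312] pointing down, gripper open.
Joint ranges: [-3.14, 3.14], [-1.21, 2.06], [-1.07, 1.41], [-3.16, 2.05], [-2.99, -0.16], [-3.1, 3.1]. Speed limits (rad/s): [2.79, 2.79, 3.14, 3.14, 3.14, 3.14].

INTERFACE

Orientations are given as a unit quaternion [x, y, z, w].
In Python, from bench import arm gives the robot as it stands.
- The arm moves only by the shell command python3 -m pendant 'ROWS'. ROWS is JSON, a list of rows, each a list of 7 numbers: the shift along the tool's x, y, z in m, then the turn, a rotation vector about the tool's x, y, z in degrees, then the finger opening in m, from 0 to 0.0854. In form: [[x, y, z, wx, wy, wz, fingers], ...]. A call has 1 to 12 rows; each row shifts and turns the commanded pose from where the row before left it, along the tool's axes as they then stand; what a row does not reach is not made up. A row lasts 1/10 s, in which the tool goes at most 50 mm and 8.59 degrees, less where a joint would pass 70% of its speed; a pose out of reach is approached as far as the arm can. A call is refused whole if a number of a shift passes 0.05 or a number of a turn 8.59, either way. A call with a gripper value outside its range is refused whole. The fingers move at their own pace and stop on an object; the grip force is fixed at half the most. Time passes only in rows, so rows that do not move let the fingers close. It gives the time, the measured TCP pose, the force, the opening and the grip force at its end, in the units of the state.
- arm.read_state(): the state, without advancing time (a new reading comes with each control period).
- arm.get_image(name): name is "scene" or "side" or "wrist"; returns a dict with "image" (480x640x3 uint8, red, green, blue), "fx", "fy", "cx", "cy" (pixels), "k1" (the pictures are not rectified: a ray, as slopes to the right and down, at radius r is drawn at 1 + k1 r^2 times it, then the intrinsics apply), "xyz" and "rotation" of the camera in the world. Camera axes: x right, y down, z forward; pixel columns grow to the right and rows downward; lengths in mm; the calibration is good to about 2 mm. A picture is of the moment at which its call begins. There is no depth.
- arm.job_done(): hands the job in; it is judged then, once.
The state is a dict: "clock": time; "joints": joint angles; "joint_vel": joint speeds; "joint_efforts": joint torques, N m; "position": TCP position; "ee_rot": TCP orientation; "contact_force": force on the tool from outside, world axes, zero at the start; "wrist_torque": the same for the moment, N m; "gripper_width": finger opening in mm; "grasp_force": force on a finger pad.
Only numpy, scipy, OpenCV 4.12 (cv2) and the standard library are available. Lean on these libraries where they do the work, as an engineer would, in place of code of your own. Each camera call takes 0.05 s, during which the arm holds its last target. There are 200 camera calls.

TASK

The empty, washed steel caddy on the counter goes back on the serving stand. Hang it by its two hooks in the empty slotted post, level with the full caddy on the other post, and press it down until it is fully home and the spring button has snapped out above its back plate; then let go. Leave the things standing around where they are.

Things in the scene. Friction and masses are not known exactly. Their poses are not given: they have to be found in the camera images.
- caddy: Loose, empty two-compartment steel caddy, 0.3 kg, upright on the counter. Origin: centre of the tray's underside; x to its back (the hooked side), z up. Tray 92 deep (x), 104 wide, 50 high; a 4 mm divider along x at y = 0 carries a wooden grip bar. Back wall, rear face at x = +46 mm, rises at the middle as a back plate 40 wide to z = 93.5 mm. Hung up, the rear face lies against the post.
- caddy_grip (a point): Centre of the caddy's wooden grip bar, where to hold it: 88 mm above the caddy's origin. The bar is 56 mm long (x), 14 thick (y), 24 high (z).
- caddy_hook (a point): On the caddy's rear face, y = 0, at the underside of the upper hook's neck: x = 46, z = 62 mm from the caddy's origin. It meets post_seat when home. Axes as the caddy's. Two hooks, 5 mm thick, stand on the rear face one above the other, 44 mm apart: each a neck 8 mm high, undersides at z = 62 and 18 mm, and a lip 6 to 11 mm behind the face that hangs 10 mm below the neck's underside.
- empty_post: The post without a caddy: fixed upright steel channel, 40 mm wide, 325 high, hollow behind. Origin: at counter height under the middle of its front face; x points into the post, z up. One column of six slots at y = 0 in the 4 mm front face, each 12 wide, 26 high, lower edges at z = 30, 74, 118, 162, 206, 250 mm; the two to use are 118 and 162. On the left or the right of the stand.
- post_seat (a point): On the empty post's front face at the lower edge of its 162 mm slot, axes as the post's: where caddy_hook is when home (caddy underside then 100 mm above the counter). To enter, the caddy must be 10 to 18 mm above home (14 is the middle), upright, rear face square to the post; push it in until the rear face touches, then down to home. The lips then have 2 mm play behind the face.
- catch (a joint): Round spring button, 8 mm across, 4.5 mm out of the empty post's front face, 199 mm above the counter. Value in m: 0 = out, grows as pressed in (2.4 N at first, 4.2 N when flush). The back plate pushes it in as the hooks enter, and it pushes the caddy back out if let go before it is down. It snaps out 1.5 mm above the plate's top edge when the caddy is home.
- stand: The fixed serving stand. Origin: on the counter midway between the posts' front faces, which are 85 mm to either side in y; axes as the posts'. Base plate 8 mm high. A wooden top board with jars, underside 325 and top 343 mm high, reaches 60 mm in front of the posts' faces and 155 mm to each side. The full caddy on the other post is fixed, where this one belongs in height.
- board_edge (a point): Middle of the top board's lower front edge, 60 mm in front of the posts' faces, 325 mm up. The board overhangs the hung caddies' grip bars (46 mm in front of the faces), so a hand pointing straight down does not fit there: hold the caddy with the hand leaning back about 30 to 45 degrees towards the caddy's front.
- cup: Bystander: white cup with handle, 61 x 85 x 50 mm, on the counter to the left. Origin at the underside.
- pourer: Bystander: glass sugar pourer with steel top, 68 mm across, 142 high, left. Origin at the underside.
- salt: Bystander: glass shaker of white salt, 42 mm across, 94 high, right. Origin at the underside.
- pepper: Bystander: glass shaker of dark pepper, 42 mm across, 94 high, right. Origin at the underside.

How it is judged:
By the outcome, as a careful person would: the job done as asked, in the order asked, and still so for the second after the job is handed in, with the robot touching nothing.
It also fails if it takes over 38 s, if anything falls off the work surface, if the arm or the gripper's body presses on something with over 40 N, if the wrist force passes 120 N, or if a joint passes its speed limit or range.

## Working session

There is one attempt and no reset: what is moved stays moved. The work goes in short steps, Python scripts to look and compute and a shell command to move; the robot and the scene stay as the last step left them, time stands still between calls to the robot, and variables do not carry over. Pictures are saved under pics/ and viewed, at most 10 in all, crops included, and the job is handed in when it is done.

```bash
mkdir -p pics; ls; python3 - <<'E'
from bench import arm
import cv2,pickle
s=arm.read_state();print(s)
d={}
for n in("scene","side"):
    r=arm.get_image(n);d[n]=r
    print(n,r['fx'],r['fy'],r['cx'],r['cy'],r['k1'],r['xyz'],r['rotation'])
    cv2.imwrite(f'pics/{n}0.png',r['image'][:,:,::-1])
pickle.dump(d,open('im0.pkl','wb'))
E
```

```text
pics
{'clock': 0.0, 'joints': array([-9.91381505e-01,  3.85578017e-01,  6.61952690e-03, -4.97052641e-04,
       -1.19397242e+00, -2.58595286e-01]), 'joint_vel': array([-1.04657387e-03,  1.03316625e-03,  2.54389517e-04, -7.50842554e-05,
        7.92216711e-04,  1.54726031e-03]), 'joint_efforts': array([ 8.05178729e-05, -3.92285693e+01,  1.88400614e+01,  4.18640748e+00,
       -4.61907301e-03,  1.98575987e-05]), 'position': array([ 196.94384812, -592.60800663,  255.20637714]), 'ee_rot': array([-1.59632112e-01,  9.87175970e-01,  1.06894161e-03, -2.23219053e-04]), 'contact_force': array([-0.08728427,  0.59494852,  0.16874909]), 'wrist_torque': array([-0.0046557 ,  0.03470807, -0.04498663]), 'grasp_force': 0.0, 'gripper_width': 85.36279764647075}
scene 531.1707501576425 531.1707501576425 314.52492666157565 233.97628304418492 0.028907580217061746 [ -48.17065226 -708.04804019 1084.55073348] [ 0.86146988 -0.2949606   0.12265746 -0.39474427]
side 471.5701347123929 471.5701347123929 317.35871183514695 236.48513878569858 -0.05136869441914185 [ -90.99150687 1022.03762109  960.4344574 ] [-0.25443298  0.84814322 -0.44100402  0.14639809]
```

View pics/scene0.png

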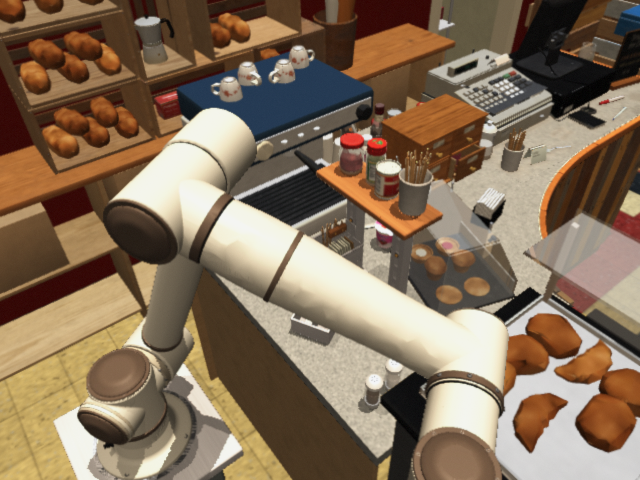

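View pics/side0.png

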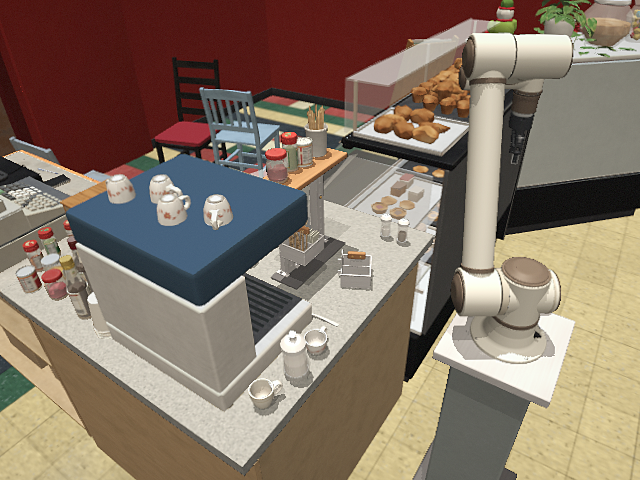

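Side view: caddy at (356,270) with its grip bar at (356,255). The full caddy hangs at (303,240) and the empty post is the right-hand one, at about (316,205). In the scene view the arm hides part of the caddy at (312,325). Next I'll zoom in.

```bash
cat > h.py <<'E'
import numpy as np,cv2,pickle
from scipy.spatial.transform import Rotation as R
def ray(c,u,v):
    K=np.array([[c['fx'],0,c['cx']],[0,c['fy'],c['cy']],[0,0,1.]])
    p=cv2.undistortPoints(np.array([[[u,v]]],float),K,np.array([c['k1'],0,0,0.]))[0,0]
    rot=np.array(c['rotation']); M=R.from_quat(rot).as_matrix() if rot.size==4 else rot
    d=M@[p[0],p[1],1]; return np.array(c['xyz'],float),d/np.linalg.norm(d)
def onz(c,u,v,z):
    o,d=ray(c,u,v); return o+d*(z-o[2])/d[2]
def tri(c1,p1,c2,p2):
    o1,d1=ray(c1,*p1);o2,d2=ray(c2,*p2)
    t=np.linalg.lstsq(np.c_[d1,-d2],o2-o1,rcond=None)[0]
    a,b=o1+d1*t[0],o2+d2*t[1]; return (a+b)/2,np.linalg.norm(a-b)
def proj(c,P):
    M=R.from_quat(c['rotation']).as_matrix(); q=M.T@(np.array(P)-c['xyz']); x=q[:2]/q[2]; x=x*(1+c['k1']*(x@x))
    return np.array([c['fx']*x[0]+c['cx'],c['fy']*x[1]+c['cy']])
E
python3 - <<'E'
from h import *
d=pickle.load(open('im0.pkl','rb'))
im=d['side']['image'][:,:,::-1]
cv2.imwrite('pics/side0c.png',cv2.resize(im[140:300,220:430],None,fx=3.75,fy=3.75,interpolation=cv2.INTER_CUBIC))
c=d['side']
print(onz(c,356,254,88),onz(c,355,285,0),onz(c,386,238,0),onz(c,403,242,0))
c=d['scene']; print(onz(c,312,325,50),onz(c,372,405,0))
E
```

```text
[480.75096526   2.98094101  88.        ] [459.76386415  41.05864275   0.        ] [ 496.28773467 -238.47383258    0.        ] [ 4.34688856e+02 -2.48198398e+02  1.13686838e-13]
[438.1941274  -21.10519036  50.        ] [ 430.37281735 -254.24156059    0.        ]
```

View pics/side0c.png

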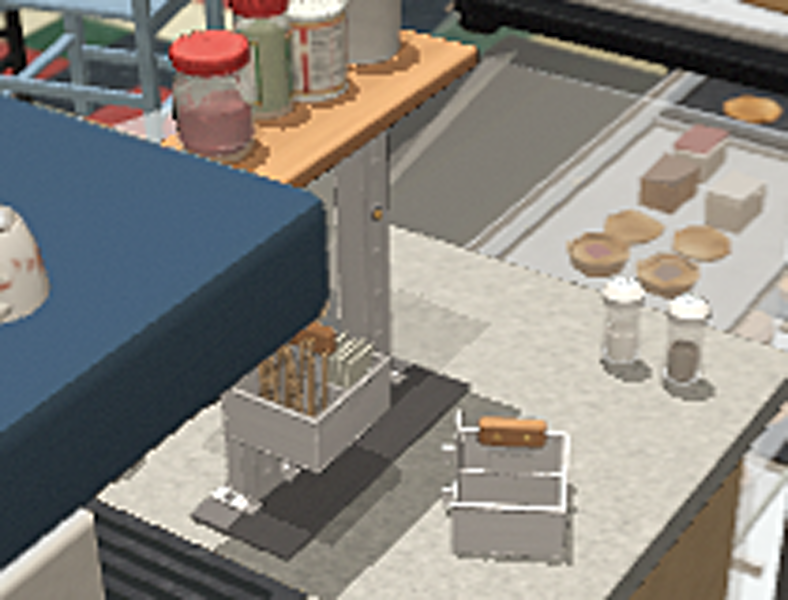

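Crop of the side view (scale 3.75, offset 220,140): grip bar from (480,432) to (546,435), hooks pointing left, away from the robot. The brass button is at (377,213), the board's lower front edge runs (300,183)–(478,70), and the salt and pepper stand at (625,330) and (687,340).

```bash
cat >> h.py <<'E'
def plan(state,P,M,n):
    """n identical rows taking the tool from state to pos P(mm), rotation matrix M"""
    R0=R.from_quat(state['ee_rot']); w=(R0.inv()*R.from_matrix(M)).as_rotvec()
    S=sum(R.from_rotvec(w*k/n).as_matrix() for k in range(n))
    d=np.linalg.solve(S,R0.inv().apply(np.array(P)-state['position']))/1000
    return np.round(d,4),np.round(np.degrees(w)/n,2)
def tool(yaw,lean,s=1):
    "tool z = lean forward from down, about caddy y; s sign of tool y"
    x=np.array([np.cos(yaw),np.sin(yaw),0]);yv=np.array([-np.sin(yaw),np.cos(yaw),0])*s
    z=np.sin(lean)*x+np.array([0,0,-np.cos(lean)]); return np.c_[np.cross(yv,z),yv,z]
E
python3 - <<'E'
from h import *
from bench import arm
d=pickle.load(open('im0.pkl','rb'))
im=d['scene']['image'][:,:,::-1]
cv2.imwrite('pics/scene0c.png',cv2.resize(im[140:320,300:500],None,fx=3.3,fy=3.3,interpolation=cv2.INTER_CUBIC))
c=d['side'];f=lambda x,y:(220+x/3.75,140+y/3.75)
a,b=onz(c,*f(478,70),325),onz(c,*f(300,183),325);print(a,b,np.degrees(np.arctan2(*(b-a)[:2])))
a,b=onz(c,*f(480,420),100),onz(c,*f(546,423),100);print(a,b)
print('button',onz(c,*f(377,213),199))
s=arm.read_state();print(R.from_quat(s['ee_rot']).as_matrix())
for sg in(1,-1):
  print(sg,plan(s,[330,-130,330],tool(0.1,np.radians(35),sg),24))
E
```

```text
[ 597.29154182 -133.90217372  325.        ] [609.78492619 100.97239265 325.        ] 3.0447921575962633
[498.68767952  21.20818813 100.        ] [451.26528402  -3.86110169 100.        ]
button [660.6116811  -73.23151726 199.        ]
[[-9.49046353e-01 -3.15135681e-01 -7.22138027e-04]
 [-3.15136493e-01  9.49044532e-01  1.86183981e-03]
 [ 9.86089875e-05  1.99454433e-03 -9.99998006e-01]]
1 (array([-0.0103,  0.0176, -0.0004]), array([ 0.17, -1.45,  0.51]))
-1 (array([-0.0255, -0.013 , -0.0086]), array([ 2.1 ,  0.24, -6.67]))
```

View pics/scene0c.png

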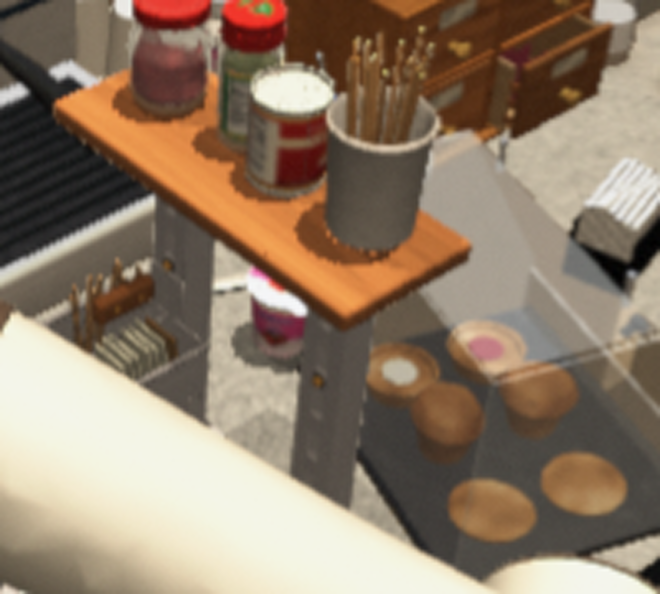

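Scene crop (scale 3.3, offset 300,140): the empty post's button is at (318,380) and the full post's at (167,265). The board's front top edge runs (55,105)–(345,320). Now moving to a viewing pose.

```bash
R='[-0.0103,0.0176,-0.0004,0.17,-1.45,0.51,0.085]'; python3 -m pendant '[[-0.0103,0.0176,-0.0004,0.17,-1.45,0.51,0.085],[-0.0103,0.0176,-0.0004,0.17,-1.45,0.51,0.085],[-0.0103,0.0176,-0.0004,0.17,-1.45,0.51,0.085],[-0.0103,0.0176,-0.0004,0.17,-1.45,0.51,0.085],[-0.0103,0.0176,-0.0004,0.17,-1.45,0.51,0.085],[-0.0103,0.0176,-0.0004,0.17,-1.45,0.51,0.085],[-0.0103,0.0176,-0.0004,0.17,-1.45,0.51,0.085],[-0.0103,0.0176,-0.0004,0.17,-1.45,0.51,0.085],[-0.0103,0.0176,-0.0004,0.17,-1.45,0.51,0.085],[-0.0103,0.0176,-0.0004,0.17,-1.45,0.51,0.085],[-0.0103,0.0176,-0.0004,0.17,-1.45,0.51,0.085],[-0.0103,0.0176,-0.0004,0.17,-1.45,0.51,0.085]]'
python3 -m pendant '[[-0.0103,0.0176,-0.0004,0.17,-1.45,0.51,0.085],[-0.0103,0.0176,-0.0004,0.17,-1.45,0.51,0.085],[-0.0103,0.0176,-0.0004,0.17,-1.45,0.51,0.085],[-0.0103,0.0176,-0.0004,0.17,-1.45,0.51,0.085],[-0.0103,0.0176,-0.0004,0.17,-1.45,0.51,0.085],[-0.0103,0.0176,-0.0004,0.17,-1.45,0.51,0.085],[-0.0103,0.0176,-0.0004,0.17,-1.45,0.51,0.085],[-0.0103,0.0176,-0.0004,0.17,-1.45,0.51,0.085],[-0.0103,0.0176,-0.0004,0.17,-1.45,0.51,0.085],[-0.0103,0.0176,-0.0004,0.17,-1.45,0.51,0.085],[-0.0103,0.0176,-0.0004,0.17,-1.45,0.51,0.085],[-0.0103,0.0176,-0.0004,0.17,-1.45,0.51,0.085]]'
python3 - <<'E'
from h import *
from bench import arm
d=pickle.load(open('im0.pkl','rb'))
sc,si=d['scene'],d['side']
g=lambda x,y:(300+x/3.3,140+y/3.3)
f=lambda x,y:(220+x/3.75,140+y/3.75)
print('btn tri',tri(si,f(377,213),sc,g(318,380)))
b=[onz(sc,*g(x,y),199) for x,y in((318,380),(167,265))];print(b,np.degrees(np.arctan2(*(b[1]-b[0])[:2])),np.linalg.norm(b[1]-b[0]))
d={n:arm.get_image(n) for n in("wrist","scene","side")}
pickle.dump(d,open('im1.pkl','wb'))
c=d['wrist'];print({k:c[k] for k in c if k!='image'})
cv2.imwrite('pics/w1.png',c['image'][:,:,::-1])
E
```

```text
clock: 1.3
position: [257.3, -355.9, 275.5]
ee_rot: [-0.105, 0.983, 0.007, 0.152]
contact_force: [0.1, -0.2, -0.1]
gripper_width: 85.2
grasp_force: 0.0
clock: 2.5
position: [331.3, -129.7, 330.1]
ee_rot: [-0.047, 0.952, 0.013, 0.301]
contact_force: [0.0, -0.7, -0.4]
gripper_width: 84.9
grasp_force: 0.0
btn tri (array([659.5739335 , -73.59340347, 197.78166583]), np.float64(3.203717338149317))
[array([656.56324947, -75.31585029, 199.        ]), array([655.50577803,  93.90454883, 199.        ])] -0.3580411225636591 169.22370320168187
{'fx': 354.82788917260325, 'fy': 354.82788917260325, 'cx': 317.85920034357224, 'cy': 234.01226243579447, 'k1': 0.01343704885806923, 'xyz': array([ 207.19154705, -141.78241074,  386.61666819]), 'rotation': array([0.60660575, 0.66975749, 0.31632691, 0.28877613])}
```

View pics/w1.png

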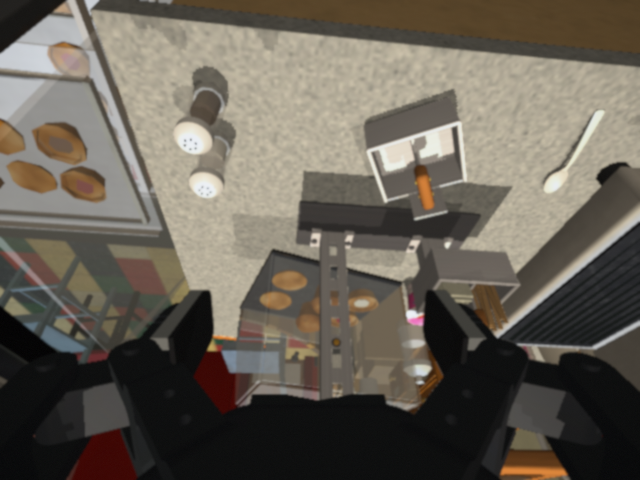

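Wrist view (image down = +x, image right = +y): caddy tray around (415,155), grip bar (420,165)–(428,208) with a clear yaw. The base plate's front edge is at (302,203)–(480,212), the post's slot column runs down x≈335, and the button is at (336,342). Zooming in for corners.

```bash
python3 - <<'E'
from h import *
d=pickle.load(open('im1.pkl','rb'));d0=pickle.load(open('im0.pkl','rb'))
w=d['wrist']
im=w['image'][:,:,::-1]
cv2.imwrite('pics/w1c.png',cv2.resize(im[80:260,290:490],None,fx=3.3,fy=3.3,interpolation=cv2.INTER_CUBIC))
def bar(c,x0,x1,y0,y1):
    h=cv2.cvtColor(c['image'][y0:y1,x0:x1],cv2.COLOR_RGB2HSV)
    m=cv2.inRange(h,(5,120,70),(20,255,255)); cs=max(cv2.findContours(m,0,2)[0],key=cv2.contourArea)
    r=cv2.minAreaRect(cs); mo=cv2.moments(cs); return (mo['m10']/mo['m00']+x0,mo['m01']/mo['m00']+y0),cv2.boxPoints(r)+[x0,y0]
bw,qw=bar(w,380,460,150,220);bs,qs=bar(d0['side'],335,380,240,270)
print(bw,qw.round(1).tolist());print(bs,qs.round(1).tolist())
print('bar tri',tri(w,bw,d0['side'],bs))
for q in qw: print(onz(w,*q,100).round(1))
# button
f=lambda x,y:(220+x/3.75,140+y/3.75);g=lambda x,y:(300+x/3.3,140+y/3.3)
B=(336,342)
print(onz(w,*B,199),tri(w,B,d0['side'],f(377,213)),tri(w,B,d0['scene'],g(318,380)))
a,b=onz(w,302,203,8),onz(w,480,212,8);print(a,b)
E
```

```text
(424.1569826707441, 187.65987088005437) [[412.6, 166.7], [427.7, 164.3], [434.5, 208.0], [419.4, 210.3]]
(356.146804835924, 254.87564766839378) [[348.0, 251.0], [365.0, 251.0], [365.0, 258.0], [348.0, 258.0]]
bar tri (array([477.48404327,   6.34261172,  86.95391914]), np.float64(2.2099000688499078))
[436.8 -21.8 100. ]
[432.3  -7.4 100. ]
[494.6  22.2 100. ]
[500.2   6.  100. ]
[658.39030602 -74.07049438 199.        ] (array([660.94757429, -73.80634726, 198.26009356]), np.float64(0.6308408562346656)) (array([656.80248542, -74.74170099, 199.22117035]), np.float64(1.2143087006765811))
[ 596.23528771 -129.18341847    8.        ] [588.54811515 148.3655789    8.        ]
```

View pics/w1c.png

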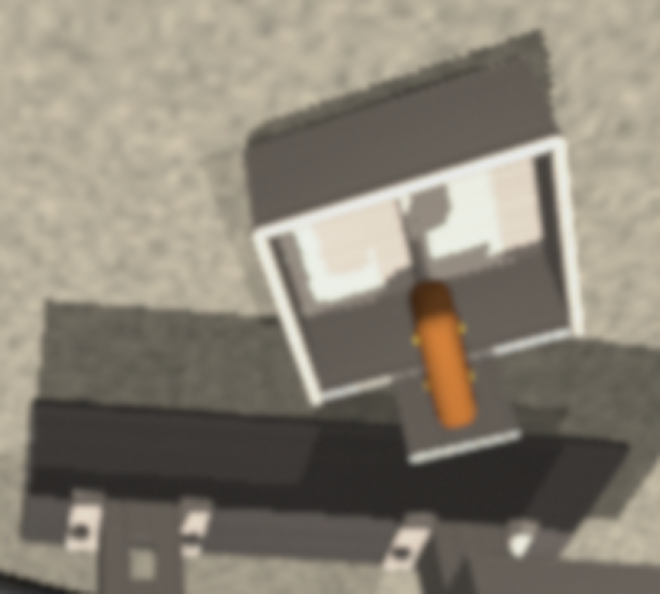

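Crop (scale 3.3, offset 290,80): tray rim corners at (257,233), (562,140), (580,330) and (315,402). The back plate's top edge runs (410,462)–(520,433), and the base plate's front edge (35,402)–(630,443).

```bash
python3 - <<'E'
from h import *
from bench import arm
d=pickle.load(open('im1.pkl','rb'));w=d['wrist']
k=lambda x,y:(290+x/3.3,80+y/3.3)
q=[onz(w,*k(*p),50) for p in((257,233),(562,140),(580,330),(315,402))]
print(np.round(q,1).tolist(), np.mean(q,0))
yaw=lambda a,b:np.degrees(np.arctan2(*(b-a)[[1,0]]))
print('yaw',yaw(q[0],q[3]),yaw(q[1],q[2]),yaw(q[0],q[1])-90,yaw(q[3],q[2])-90)
b=[onz(w,*k(*p),93.5) for p in((410,462),(520,433))];print('plate',b,yaw(*b)-90)
e=[onz(w,*k(*p),8) for p in((35,402),(630,443))];print('base',e,yaw(*e)-90,np.linalg.norm(e[1]-e[0]))
# post edges vertical plane: post slots column: yaw of post from button pair
d0=pickle.load(open('im0.pkl','rb'))
# caddy pose -> pregrasp with lean 38
s=arm.read_state()
cy=np.radians(24.5);T=tool(cy,np.radians(38))
G=np.array([478,5,90]);
for off,n in((90,12),(0,6)):
    P=G-T[:,2]*(6+off); print(P,plan(s,P,T,n)); 
    s=dict(position=P,ee_rot=R.from_matrix(T).as_quat())
E
```

```text
[[458.6, -59.8, 50.0], [412.3, 31.5, 50.0], [491.3, 72.0, 50.0], [539.5, -18.8, 50.0]] [475.43297333   6.20857527  50.        ]
yaw 26.854915329993272 27.103901507379305 26.899392551985926 28.00004725416153
plate [array([524.52245525,   8.61351085,  93.5       ]), array([504.95676832,  43.57620449,  93.5       ])] 29.232079722995465
base [array([ 593.89281349, -131.44861068,    8.        ]), array([593.3703946 , 152.09252362,   8.        ])] 0.10556621142991673 283.54161557119363
[424.21810254 -19.50982274 165.64903235] (array([0.0002, 0.0069, 0.0168]), array([-0.93, -0.25, -1.23]))
[474.63863141   3.46813608  94.72806452] (array([0.   , 0.   , 0.015]), array([0., 0., 0.]))
```

```bash
python3 - <<'E'
from h import *
from bench import arm
s=arm.read_state();T=tool(np.radians(27.3),np.radians(38));G=np.array([476,6,88])
for off,n in((100,12),(0,8)):
    P=G-T[:,2]*(6+off); print(P,plan(s,P,T,n)); 
    s=dict(position=P,ee_rot=R.from_matrix(T).as_quat())
E
```

```text
[418.00873598 -23.93152331 171.52913988] (array([0.0002, 0.0065, 0.0162]), array([-1.07, -0.25, -1.42]))
[472.71747562   4.30576283  92.72806452] (array([0.    , 0.    , 0.0125]), array([0., 0., 0.]))
```

```bash
python3 -m pendant '[[0.0002,0.0065,0.0162,-1.07,-0.25,-1.42,0.085],[0.0002,0.0065,0.0162,-1.07,-0.25,-1.42,0.085],[0.0002,0.0065,0.0162,-1.07,-0.25,-1.42,0.085],[0.0002,0.0065,0.0162,-1.07,-0.25,-1.42,0.085],[0.0002,0.0065,0.0162,-1.07,-0.25,-1.42,0.085],[0.0002,0.0065,0.0162,-1.07,-0.25,-1.42,0.085],[0.0002,0.0065,0.0162,-1.07,-0.25,-1.42,0.085],[0.0002,0.0065,0.0162,-1.07,-0.25,-1.42,0.085],[0.0002,0.0065,0.0162,-1.07,-0.25,-1.42,0.085],[0.0002,0.0065,0.0162,-1.07,-0.25,-1.42,0.085],[0.0002,0.0065,0.0162,-1.07,-0.25,-1.42,0.085],[0.0002,0.0065,0.0162,-1.07,-0.25,-1.42,0.085]]'
python3 - <<'E'
from h import *
from bench import arm
d={n:arm.get_image(n) for n in("wrist","scene","side")}
pickle.dump(d,open('im2.pkl','wb'))
s=arm.read_state();T=tool(np.radians(27.3),np.radians(38));G=np.array([476,6,88])
print(s['position'],plan(s,G-T[:,2]*6,T,8))
cv2.imwrite('pics/w2.png',d['wrist']['image'][:,:,::-1])
E
```

```text
clock: 3.85
position: [420.0, -26.3, 171.0]
ee_rot: [-0.22, 0.92, 0.076, 0.316]
contact_force: [0.2, -0.2, -0.1]
gripper_width: 84.9
grasp_force: 0.0
[419.76457811 -26.96136847 171.01406872] (array([-0.    ,  0.0005,  0.0124]), array([-0.03, -0.02, -0.05]))
```

View pics/w2.png

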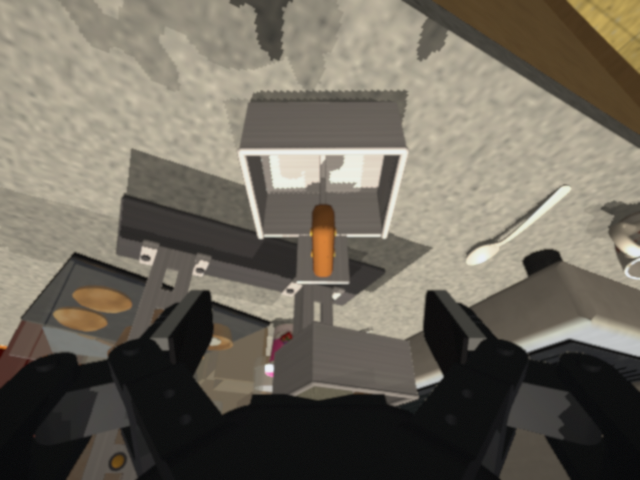

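The caddy is square in the wrist view (rim (240,152)–(406,151)). The bar, at x≈323, is slightly right of the finger midpoint at 318, which matches the planned +4 mm y shift. Descending and gripping.

```bash
python3 -m pendant '[[0,0.0005,0.0124,0,0,0,0.085],[0,0.0005,0.0124,0,0,0,0.085],[0,0.0005,0.0124,0,0,0,0.085],[0,0.0005,0.0124,0,0,0,0.085],[0,0.0005,0.0124,0,0,0,0.085],[0,0.0005,0.0124,0,0,0,0.085],[0,0.0005,0.0124,0,0,0,0.085],[0,0.0005,0.0124,0,0,0,0.085],[0,0,0,0,0,0,0.085]]'
python3 -m pendant '[[0,0,0,0,0,0,0.03],[0,0,0,0,0,0,0.03],[0,0,0,0,0,0,0.03],[0,0,0,0,0,0,0.0],[0,0,0,0,0,0,0.0],[0,0,0,0,0,0,0.0],[0,0,0,0,0,0,0.0],[0,0,0,0,0,0,0.0]]'
python3 - <<'E'
from h import *
from bench import arm
s=arm.read_state();print(s);print(R.from_quat(s['ee_rot']).as_matrix())
pickle.dump(s,open('grasp.pkl','wb'))
w=arm.get_image('wrist');cv2.imwrite('pics/w3.png',w['image'][:,:,::-1]);pickle.dump(w,open('im3.pkl','wb'))
E
```

```text
clock: 4.9
position: [472.2, 4.9, 93.3]
ee_rot: [-0.22, 0.92, 0.076, 0.316]
contact_force: [-0.6, -0.9, 0.0]
gripper_width: 84.9
grasp_force: 0.0
clock: 5.7
position: [472.0, 5.6, 93.9]
ee_rot: [-0.221, 0.919, 0.076, 0.317]
contact_force: [-0.5, -2.0, 2.1]
gripper_width: 13.0
grasp_force: 61.5
{'clock': 5.7, 'joints': array([ 0.01889858,  0.23235768, -0.57351974, -1.07167455, -0.31057068,
       -0.15378441]), 'joint_vel': array([-0.00098212,  0.00038443,  0.00095057, -0.00177294, -0.00198547,
        0.00088606]), 'joint_efforts': array([  1.0671078 , -23.69699299,  12.04557896,   0.7540906 ,
        -0.15302171,   0.04457521]), 'position': array([471.95195275,   5.60143943,  93.91084621]), 'ee_rot': array([-0.22085002,  0.9194208 ,  0.07555434,  0.31651573]), 'contact_force': array([-0.51568763, -2.0228605 ,  2.07716662]), 'wrist_torque': array([-0.73197954,  0.97977406, -0.2402266 ]), 'grasp_force': 61.523215770721436, 'gripper_width': 12.981656928246503}
[[-7.02086122e-01 -4.53936485e-01  5.48649929e-01]
 [-3.58279935e-01  8.91033617e-01  2.78737477e-01]
 [-6.15394641e-01 -8.72546649e-04 -7.88218672e-01]]
```

View pics/w3.png

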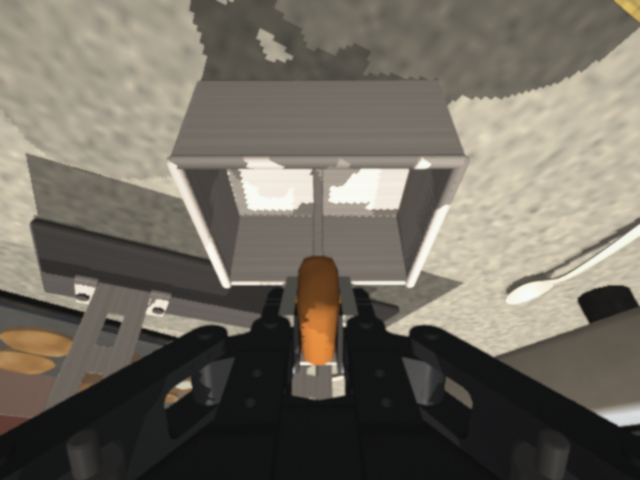

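The bar is firmly held (13 mm opening, 61 N) and the caddy is square to the tool: rim corners (170,158), (466,158), (413,284), (225,285). Now lifting, with the target worked out alongside.

```bash
python3 -m pendant '[[-0.0062,0,-0.0079,0,0,0,0],[-0.0123,0,-0.0158,0,0,0,0],[-0.0123,0,-0.0158,0,0,0,0],[-0.0123,0,-0.0158,0,0,0,0],[-0.0123,0,-0.0158,0,0,0,0],[-0.0123,0,-0.0158,0,0,0,0],[-0.0062,0,-0.0079,0,0,0,0],[0,0,0,0,0,0,0],[0,0,0,0,0,0,0]]'
python3 - <<'E'
from h import *
from bench import arm
w=pickle.load(open('im3.pkl','rb'));g=pickle.load(open('grasp.pkl','rb'))
q=[onz(w,*p,50) for p in((171,158),(465,158),(412,284),(226,285))]
c=np.mean(q,0);yaw=lambda a,b:np.degrees(np.arctan2(*(b-a)[[1,0]]))
print(np.round(q,1).tolist(),c,yaw(q[0],q[1])-90,yaw(q[3],q[2])-90)
Tg=R.from_quat(g['ee_rot']).as_matrix()
cy=np.arctan2(Tg[1,2],Tg[0,2]);print('tool yaw',np.degrees(cy))
c[2]=0;rel=R.from_euler('z',-cy).apply(g['position']-c);print('TCP in caddy',rel)
rel[1]=0
lean=np.arccos(-Tg[2,2]);s=arm.read_state();print(s['position'],s['contact_force'],s['gripper_width'],s['grasp_force'])
c0=np.array([662-46-35,-74.7,114]);P=c0+rel;T=tool(0,lean)
print(P,np.degrees(lean),plan(s,P,T,12))
d={n:arm.get_image(n) for n in("scene","side")};pickle.dump(d,open('im4.pkl','wb'))
E
```

```text
clock: 6.65
position: [470.4, 6.1, 212.4]
ee_rot: [-0.221, 0.92, 0.077, 0.315]
contact_force: [-0.5, 0.0, -3.3]
gripper_width: 13.1
grasp_force: 60.7
[[455.7, -59.3, 50.0], [409.6, 31.1, 50.0], [489.9, 73.3, 50.0], [537.8, -17.8, 50.0]] [473.24505662   6.83622331  50.        ] 27.03700844518218 27.7625079210284
tool yaw 26.932504700935528
TCP in caddy [-1.71213846 -0.51516091 93.91084621]
[470.39309647   6.06502657 212.41883818] [-0.47846711  0.03898015 -3.30570137] 13.137097020133513 60.70212006568909
[579.28786154 -74.7        207.91084621] 37.98064618788014 (array([-0.0054, -0.0089,  0.0047]), array([ 1.39, -0.02,  1.77]))
```

```bash
python3 -m pendant '[[-0.0054,-0.0089,0.0047,1.39,-0.02,1.77,0],[-0.0054,-0.0089,0.0047,1.39,-0.02,1.77,0],[-0.0054,-0.0089,0.0047,1.39,-0.02,1.77,0],[-0.0054,-0.0089,0.0047,1.39,-0.02,1.77,0],[-0.0054,-0.0089,0.0047,1.39,-0.02,1.77,0],[-0.0054,-0.0089,0.0047,1.39,-0.02,1.77,0],[-0.0054,-0.0089,0.0047,1.39,-0.02,1.77,0],[-0.0054,-0.0089,0.0047,1.39,-0.02,1.77,0],[-0.0054,-0.0089,0.0047,1.39,-0.02,1.77,0],[-0.0054,-0.0089,0.0047,1.39,-0.02,1.77,0],[-0.0054,-0.0089,0.0047,1.39,-0.02,1.77,0],[-0.0054,-0.0089,0.0047,1.39,-0.02,1.77,0]]'
python3 -m pendant '[[0,0,0,0,0,0,0],[0,0,0,0,0,0,0]]'
python3 - <<'E'
from h import *
from bench import arm
s=arm.read_state();M=R.from_quat(s['ee_rot']).as_matrix();print(s['position'],M.round(3).tolist(),s['gripper_width'])
d={n:arm.get_image(n) for n in("wrist","scene","side")};pickle.dump(d,open('im5.pkl','wb'))
a=d['scene']['image'][160:360,330:470,::-1];b=d['side']['image'][150:300,250:370,::-1]
a=cv2.resize(a,(420,600),interpolation=cv2.INTER_CUBIC);b=cv2.resize(b,(380,475),interpolation=cv2.INTER_CUBIC)
b=cv2.copyMakeBorder(b,0,125,0,0,0);cv2.imwrite('pics/p5.png',np.hstack([a,b]))
E
```

```text
clock: 7.95
position: [587.1, -95.0, 222.1]
ee_rot: [-0.007, 0.95, 0.02, 0.311]
contact_force: [0.2, -0.4, -3.4]
gripper_width: 13.1
grasp_force: 60.8
clock: 8.15
position: [586.6, -94.5, 222.2]
ee_rot: [-0.008, 0.95, 0.021, 0.311]
contact_force: [0.1, -0.3, -4.0]
gripper_width: 13.2
grasp_force: 60.7
[586.58131748 -94.48309731 222.23681969] [[-0.806, -0.028, 0.591], [-0.003, 0.999, 0.044], [-0.592, 0.034, -0.806]] 13.151862121018665
```

View pics/p5.png

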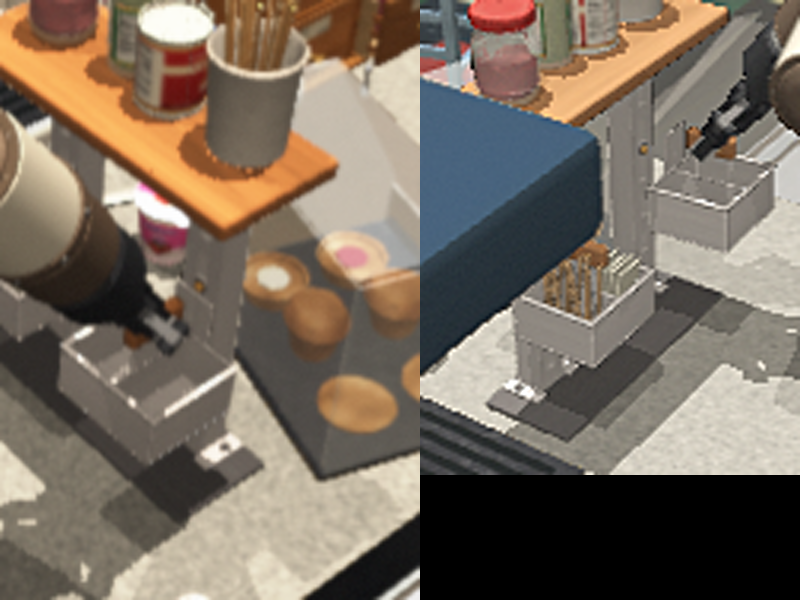

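Left panel: caddy in front of the empty post (button at (198,287)), nothing touched. Right panel: the caddy hangs at about (715,200), level. The arm stopped about 4° and 20 mm off because rows were speed-limited, so I'm correcting more slowly.

```bash
cat >> h.py <<'E'
def go(c0,n,yaw=0.,lean=37.98,rel=(-1.7,0,93.9)):
    from bench import arm
    s=arm.read_state();a=np.radians(yaw)
    P=np.array(c0)+R.from_euler('z',a).apply(rel);d,w=plan(s,P,tool(a,np.radians(lean)),n)
    M=R.from_quat(s['ee_rot']).as_matrix()
    print('pos',s['position'].round(1),'goal',P.round(1),'rows',d.tolist(),w.tolist(),'F',s['contact_force'].round(1),'j',s['joints'].round(2),'t',s['clock'],'w',s['gripper_width'].round(1))
    return s
E
python3 -c "
from h import *
go((580,-74.7,114),6)"
```

```text
Traceback (most recent call last):
  File "h.py", line 32, in go
    print('pos',s['position'].round(1),'goal',P.round(1),'rows',d.tolist(),w.tolist(),'F',s['contact_force'].round(1),'j',s['joints'].round(2),'t',s['clock'],'w',s['gripper_width'].round(1))
                                                                                                                                                                  ^^^^^^^^^^^^^^^^^^^^^^^^
AttributeError: 'float' object has no attribute 'round'
```

```bash
sed -i "s/s\['gripper_width'\].round(1)/round(s['gripper_width'],1)/" h.py
python3 -c "
from h import *
go((580,-74.7,114),6)"
```

```text
pos [586.8 -94.  223.3] goal [578.3 -74.7 207.9] rows [0.0027, 0.0032, 0.0013] [0.43, -0.27, 0.02] F [-0.5  0.5 -3.1] j [ 0.12  0.16 -0.62  0.17 -0.16 -1.84] t 8.3 w 13.2
```

The wrist's joint 5 hit its limit (-0.16), so a 38° lean can't be reached at the post. About 31° should be. I'll put the caddy back down near its original spot and regrip with less lean.

```bash
python3 -c "
from h import *
go((474,4,125),12,27)"
```

```text
pos [586.8 -94.  223.3] goal [472.5   3.2 218.9] rows [0.0063, 0.0101, -0.0041] [-1.15, -0.09, -1.78] F [-0.5  0.5 -3.1] j [ 0.12  0.16 -0.62  0.17 -0.16 -1.84] t 8.3 w 13.2
```

```bash
python3 -m pendant '[[0.0063,0.0101,-0.0041,-1.15,-0.09,-1.78,0],[0.0063,0.0101,-0.0041,-1.15,-0.09,-1.78,0],[0.0063,0.0101,-0.0041,-1.15,-0.09,-1.78,0],[0.0063,0.0101,-0.0041,-1.15,-0.09,-1.78,0],[0.0063,0.0101,-0.0041,-1.15,-0.09,-1.78,0],[0.0063,0.0101,-0.0041,-1.15,-0.09,-1.78,0],[0.0063,0.0101,-0.0041,-1.15,-0.09,-1.78,0],[0.0063,0.0101,-0.0041,-1.15,-0.09,-1.78,0],[0.0063,0.0101,-0.0041,-1.15,-0.09,-1.78,0],[0.0063,0.0101,-0.0041,-1.15,-0.09,-1.78,0],[0.0063,0.0101,-0.0041,-1.15,-0.09,-1.78,0],[0.0063,0.0101,-0.0041,-1.15,-0.09,-1.78,0]]'
python3 -m pendant '[[0,0,0,0,0,0,0],[0,0,0,0,0,0,0]]'
python3 -c "
from h import *
go((474,4,2),10,27)"
```

```text
clock: 9.5
position: [472.0, 3.1, 219.8]
ee_rot: [-0.222, 0.919, 0.076, 0.317]
contact_force: [0.6, 0.3, -2.5]
gripper_width: 13.0
grasp_force: 60.7
clock: 9.7
position: [473.1, 2.5, 220.2]
ee_rot: [-0.221, 0.919, 0.076, 0.317]
contact_force: [0.6, 0.7, -2.2]
gripper_width: 13.1
grasp_force: 60.7
pos [473.1   2.5 220.2] goal [472.5   3.2  95.9] rows [0.0077, 0.0001, 0.0098] [-0.0, 0.01, 0.01] F [ 0.6  0.7 -2.2] j [ 0.23 -0.03 -0.62 -0.43 -0.36 -0.97] t 9.7 w 13.1
```

```bash
python3 -m pendant '[[0.0077,0,0.0098,0,0,0,0],[0.0077,0,0.0098,0,0,0,0],[0.0077,0,0.0098,0,0,0,0],[0.0077,0,0.0098,0,0,0,0],[0.0077,0,0.0098,0,0,0,0],[0.0077,0,0.0098,0,0,0,0],[0.0077,0,0.0098,0,0,0,0],[0.0077,0,0.0098,0,0,0,0],[0.0077,0,0.0098,0,0,0,0],[0.0072,0,0.0092,0,0,0,0],[0,0,0,0,0,0,0],[0,0,0,0,0,0,0]]'
python3 -c "
from h import *
go((474,4,0),1,27)"
```

```text
clock: 10.9
position: [473.1, 1.7, 95.8]
ee_rot: [-0.221, 0.919, 0.075, 0.317]
contact_force: [-0.2, -0.7, -2.9]
gripper_width: 12.9
grasp_force: 60.7
pos [473.1   1.7  95.8] goal [472.5   3.2  93.9] rows [0.001, 0.0017, 0.0016] [-0.06, 0.0, 0.04] F [-0.2 -0.7 -2.9] j [ 0.01  0.23 -0.57 -1.06 -0.32 -0.16] t 10.9 w 12.9
```

```bash
python3 -m pendant '[[0.0007,0,0.0009,0,0,0,0],[0.0005,0,0.0007,0,0,0,0],[0,0,0,0,0,0,0],[0,0,0,0,0,0,0.04],[0,0,0,0,0,0,0.04],[0,0,0,0,0,0,0.04],[0,0,0,0,0,0,0.04]]'
python3 -c "
from h import *
s=go((0,0,0),1,27)
M=R.from_quat(s['ee_rot']).as_matrix()
c=s['position']-R.from_euler('z',27,degrees=True).apply((-1.7,0,93.9)); c[2]=0
print(c); go(c,4,27,31,(-3.1,0,93.1))"
```

```text
clock: 11.6
position: [472.9, 2.3, 94.2]
ee_rot: [-0.221, 0.919, 0.076, 0.317]
contact_force: [0.6, 0.2, 0.2]
gripper_width: 39.7
grasp_force: 0.0
pos [472.9   2.3  94.2] goal [-1.5 -0.8 93.9] rows [0.3339, 0.2129, -0.2613] [-0.02, 0.08, 0.06] F [0.6 0.2 0.2] j [ 0.01  0.23 -0.57 -1.07 -0.32 -0.14] t 11.6 w 39.7
[474.43271644   3.07891465   0.        ]
pos [472.9   2.3  94.2] goal [471.7   1.7  93.1] rows [0.0004, 0.0, 0.0] [-0.01, 1.76, 0.01] F [0.6 0.2 0.2] j [ 0.01  0.23 -0.57 -1.07 -0.32 -0.14] t 11.6 w 39.7
```

```bash
python3 -m pendant '[[0.0004,0,0,0,1.76,0,0.04],[0.0004,0,0,0,1.76,0,0.04],[0.0004,0,0,0,1.76,0,0.04],[0.0004,0,0,0,1.76,0,0.04],[0,0,0,0,0,0,0.04],[0,0,0,0,0,0,0],[0,0,0,0,0,0,0],[0,0,0,0,0,0,0],[0,0,0,0,0,0,0],[0,0,0,0,0,0,0]]'
python3 - <<'E'
from h import *
from bench import arm
w=arm.get_image('wrist');pickle.dump(w,open('im6.pkl','wb'))
s=go((474.4,3.1,125),8,27,31,(-3.1,0,93.1))
pickle.dump(s,open('grasp.pkl','wb'));M=R.from_quat(s['ee_rot']).as_matrix();print(M.round(4))
cv2.imwrite('pics/w6.png',w['image'][:,:,::-1])
E
```

```text
clock: 12.6
position: [471.5, 1.5, 93.0]
ee_rot: [-0.225, 0.937, 0.062, 0.26]
contact_force: [0.1, -0.2, 0.5]
gripper_width: 13.3
grasp_force: 58.8
pos [471.5   1.5  93. ] goal [471.6   1.7 218.1] rows [-0.0081, 0.0, -0.0134] [-0.0, -0.0, 0.0] F [ 0.6 -0.1  1.4] j [ 0.19  0.23 -0.63 -0.66 -0.23 -0.68] t 12.65 w 13.6
[[-7.637e-01 -4.539e-01  4.590e-01]
 [-3.893e-01  8.911e-01  2.334e-01]
 [-5.149e-01 -4.000e-04 -8.572e-01]]
```

View pics/w6.png

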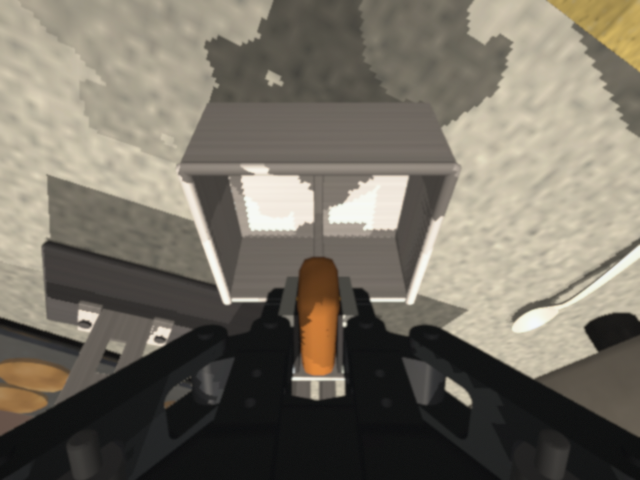

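Regrip is good: bar centred at x≈318, rim level, (182,168)–(458,168). I'll fit a quick linear kinematic model to the logged joints, to choose a lean that keeps joint 5 within range at the post.

```bash
python3 -m pendant '[[-0.0081,0,-0.0134,0,0,0,0],[-0.0081,0,-0.0134,0,0,0,0],[-0.0081,0,-0.0134,0,0,0,0],[-0.0081,0,-0.0134,0,0,0,0],[-0.0081,0,-0.0134,0,0,0,0],[-0.0081,0,-0.0134,0,0,0,0],[-0.0081,0,-0.0134,0,0,0,0],[-0.0081,0,-0.0134,0,0,0,0],[0,0,0,0,0,0,0]]'
cat > kin.py <<'E'
from h import *
from bench import arm
from scipy.optimize import least_squares
s=arm.read_state();g=pickle.load(open('grasp.pkl','rb'))
D=[([-.99138,.38558,.00662,-.0005,-1.19397,-.2586],(196.94,-592.61,255.21)),
([0.01889858,0.23235768,-0.57351974,-1.07167455,-0.31057068,-0.15378441],(471.95,5.60,93.91)),
([.12,.16,-.62,.17,-.16,-1.84],(586.8,-94,223.3)),([.23,-.03,-.62,-.43,-.36,-.97],(473.1,2.5,220.2)),
(g['joints'],g['position']),(s['joints'],s['position'])]
E_=lambda ax,a:R.from_euler(ax,a).as_matrix()
def rows(q,sg):
    A=E_('z',q[0]);B=A@E_('y',q[1]);C=A@E_('y',q[1]-q[2]);F=C@E_('x',sg*q[3]);H=F@E_('y',-q[4])
    return np.c_[A,B[:,2],C[:,0],C[:,2],F[:,1:],H[:,0],H[:,2]],H
for sg in(1,-1):
    print(sg,rows(g['joints'],sg)[1][:,0],R.from_quat(g['ee_rot']).as_matrix()[:,2])
def best():
    out=[]
    for sg in(1,-1):
        A=np.vstack([rows(q,sg)[0] for q,_ in D]);b=np.hstack([p for _,p in D])
        W=np.repeat([3,3,.3,.3,3,3],3);x=np.linalg.lstsq(np.r_[A*W[:,None],1e-2*np.eye(10)],np.r_[b*W,np.zeros(10)],rcond=None)[0]
        e=np.linalg.norm(rows(g['joints'],sg)[1][:,0]-R.from_quat(g['ee_rot']).as_matrix()[:,2])
        out.append((e,sg,x,(A@x-b).round(1)))
    return min(out,key=lambda o:o[0])
e,sg,x,res=best();print(sg,x.round(0),res)
def ik(c,yaw,lean,rel,q0):
    P=np.array(c)+R.from_euler('z',yaw,degrees=True).apply(rel);z=tool(np.radians(yaw),np.radians(lean))[:,2]
    def f(q):
        J,H=rows(np.r_[q,0],sg);return np.r_[(J@x-P)/100,H[:,0]-z]
    r=least_squares(f,q0);return r.x.round(2),round(r.cost,6)
for lean in(25,28,31,34,38):
    t=np.radians(lean);rel=(-6*np.sin(t),0,88+6*np.cos(t))
    print(lean,[ik((cx,-74.7,z),0,lean,rel,s['joints'][:5]) for cx,z in((575,114),(616,114),(616,100))])
E
python3 kin.py
```

```text
clock: 13.55
position: [471.8, 1.9, 219.2]
ee_rot: [-0.226, 0.937, 0.062, 0.261]
contact_force: [0.5, 1.0, -2.1]
gripper_width: 13.1
grasp_force: 59.0
1 [ 0.5126805  -0.04793336 -0.8572404 ] [ 0.45899186  0.23337818 -0.8572404 ]
-1 [ 0.45899186  0.23337818 -0.8572404 ] [ 0.45899186  0.23337818 -0.8572404 ]
-1 [   0.    0.  158.  562.  420.    4. -160.   -2.  270.    1.] [ 0.   0.  -0.  -0.1 -0.  -0.  -1.4 -1.5 -2.2 -1.5 -0.2  0.4  0.1  0.1
  0.   0.1 -0.1  0. ]
25 [(array([ 0.18,  0.18, -0.56,  0.2 , -0.41]), np.float64(0.0)), (array([ 0.17,  0.25, -0.45,  0.17, -0.44]), np.float64(0.0)), (array([ 0.17,  0.27, -0.48,  0.18, -0.4 ]), np.float64(0.0))]
28 [(array([ 0.18,  0.17, -0.62,  0.28, -0.31]), np.float64(0.0)), (array([ 0.17,  0.24, -0.52,  0.24, -0.34]), np.float64(0.0)), (array([ 0.17,  0.25, -0.55,  0.27, -0.3 ]), np.float64(0.0))]
31 [(array([ 0.16,  0.16, -0.72,  0.48, -0.18]), np.float64(0.0)), (array([ 0.16,  0.22, -0.6 ,  0.38, -0.22]), np.float64(0.0)), (array([ 0.14,  0.24, -0.66,  0.49, -0.16]), np.float64(0.0))]
34 [(array([ 0.08,  0.15, -0.82,  0.79, -0.04]), np.float64(0.000302)), (array([ 0.08,  0.21, -0.74,  0.78, -0.05]), np.float64(8.6e-05)), (array([ 0.1 ,  0.23, -0.72,  0.66, -0.05]), np.float64(0.000432))]
38 [(array([ 0.13,  0.15, -0.77,  0.47, -0.03]), np.float64(0.002609)), (array([ 0.12,  0.21, -0.69,  0.48, -0.04]), np.float64(0.00188)), (array([ 0.13,  0.24, -0.67,  0.36, -0.04]), np.float64(0.002582))]
```

The model fits to about 0.1 mm on the precise poses. A 31° lean leaves joint 5 right at its limit, so I'm checking 28.5° gripped 12 mm forward on the bar, which also clears the board better.

```bash
cat >> kin.py <<'E'
print('---')
for lean in(28,28.5,29.5):
    t=np.radians(lean);rel=np.array((-12-6*np.sin(t),0,88+6*np.cos(t)))
    print(lean,rel.round(1));q=g['joints'][:5]
    for c,y in(((474.4,3,0),27),((474.4,3,114),27),((500,-17,114),20),((525,-36,114),13),((550,-56,114),6),((575,-74.7,114),0),((616,-74.7,114),0),((616,-74.7,100),0)):
        q,e=ik(c,y,lean,rel,q);print(c,y,q,e)
E
python3 kin.py | sed '1,/---/d'; python3 -c "
from h import *
go((474.4,3,0.3),8,27,31,(-3.1,0,93.1))"
```

```text
28 [-14.8   0.   93.3]
(474.4, 3, 0) 27 [ 0.23  0.22 -0.68 -0.52 -0.23] 0.0
(474.4, 3, 114) 27 [ 0.28 -0.01 -0.65 -0.2  -0.46] 0.0
(500, -17, 114) 20 [ 0.26  0.03 -0.65 -0.1  -0.41] 0.0
(525, -36, 114) 13 [ 0.25  0.07 -0.65  0.02 -0.36] 0.0
(550, -56, 114) 6 [ 0.22  0.11 -0.66  0.17 -0.32] 0.0
(575, -74.7, 114) 0 [ 0.18  0.15 -0.65  0.3  -0.3 ] 0.0
(616, -74.7, 114) 0 [ 0.17  0.22 -0.55  0.25 -0.33] 0.0
(616, -74.7, 100) 0 [ 0.17  0.24 -0.58  0.29 -0.28] 0.0
28.5 [-14.9   0.   93.3]
(474.4, 3, 0) 27 [ 0.22  0.22 -0.67 -0.54 -0.23] 0.0
(474.4, 3, 114) 27 [ 0.28 -0.01 -0.65 -0.21 -0.45] 0.0
(500, -17, 114) 20 [ 0.26  0.03 -0.65 -0.11 -0.4 ] 0.0
(525, -36, 114) 13 [ 0.25  0.07 -0.66  0.03 -0.35] 0.0
(550, -56, 114) 6 [ 0.22  0.11 -0.67  0.18 -0.3 ] 0.0
(575, -74.7, 114) 0 [ 0.18  0.15 -0.67  0.32 -0.28] 0.0
(616, -74.7, 114) 0 [ 0.17  0.22 -0.56  0.27 -0.31] 0.0
(616, -74.7, 100) 0 [ 0.17  0.23 -0.59  0.31 -0.26] 0.0
29.5 [-15.    0.   93.2]
(474.4, 3, 0) 27 [ 0.2   0.22 -0.66 -0.6  -0.23] 0.0
(474.4, 3, 114) 27 [ 0.28 -0.01 -0.65 -0.23 -0.43] 0.0
(500, -17, 114) 20 [ 0.26  0.03 -0.66 -0.12 -0.38] 0.0
(525, -36, 114) 13 [ 0.25  0.06 -0.67  0.03 -0.32] 0.0
(550, -56, 114) 6 [ 0.22  0.1  -0.69  0.21 -0.27] 0.0
(575, -74.7, 114) 0 [ 0.18  0.14 -0.7   0.38 -0.24] 0.0
(616, -74.7, 114) 0 [ 0.17  0.21 -0.59  0.31 -0.28] 0.0
(616, -74.7, 100) 0 [ 0.16  0.23 -0.63  0.37 -0.22] 0.0
pos [471.8   1.9 219.2] goal [471.6   1.6  93.4] rows [0.0081, -0.0, 0.0135] [-0.0, 0.01, 0.01] F [ 0.5  1.  -2.1] j [ 0.28 -0.01 -0.63 -0.23 -0.43 -1.19] t 13.55 w 13.1
```

```bash
python3 -m pendant '[[0.0081,0,0.0135,0,0,0,0],[0.0081,0,0.0135,0,0,0,0],[0.0081,0,0.0135,0,0,0,0],[0.0081,0,0.0135,0,0,0,0],[0.0081,0,0.0135,0,0,0,0],[0.0081,0,0.0135,0,0,0,0],[0.0081,0,0.0135,0,0,0,0],[0.0080,0,0.0133,0,0,0,0],[0,0,0,0,0,0,0],[0,0,0,0,0,0,0.04],[0,0,0,0,0,0,0.04],[0,0,0,0,0,0,0.04]]'
python3 -c "
from h import *
go((474.4,3.1,0),5,27,29,(-14.9,0,93.2))"
```

```text
clock: 14.75
position: [471.9, 1.9, 92.4]
ee_rot: [-0.225, 0.937, 0.062, 0.26]
contact_force: [-0.3, 0.3, 0.9]
gripper_width: 40.0
grasp_force: 0.0
pos [471.9   1.9  92.4] goal [461.1  -3.7  93.2] rows [0.002, -0.0, -0.0014] [-0.0, 0.4, 0.01] F [-0.3  0.3  0.9] j [ 0.19  0.23 -0.63 -0.66 -0.23 -0.68] t 14.75 w 40.0
```

```bash
python3 -m pendant '[[0.002,0,-0.0014,0,0.4,0,0.04],[0.002,0,-0.0014,0,0.4,0,0.04],[0.002,0,-0.0014,0,0.4,0,0.04],[0.002,0,-0.0014,0,0.4,0,0.04],[0.002,0,-0.0014,0,0.4,0,0.04],[0,0,0,0,0,0,0.04],[0,0,0,0,0,0,0],[0,0,0,0,0,0,0],[0,0,0,0,0,0,0],[0,0,0,0,0,0,0],[0,0,0,0,0,0,0]]'
python3 - <<'E'
from h import *
from bench import arm
w=arm.get_image('wrist');pickle.dump(w,open('im7.pkl','wb'))
s=go((474.4,3.1,120),6,27,29,(-14.9,0,93.2))
pickle.dump(s,open('grasp.pkl','wb'));M=R.from_quat(s['ee_rot']).as_matrix();print(M.round(4).tolist(),s['grasp_force'])
# caddy rim front edge: line fit via brightness profile rows
a=cv2.cvtColor(w['image'],cv2.COLOR_RGB2GRAY);l=[]
print(np.degrees(np.arctan2(M[1,2],M[0,2])),np.degrees(np.arccos(-M[2,2])))
im=w['image'][140:320,170:470,::-1];cv2.imwrite('pics/w7.png',cv2.resize(im,None,fx=2.6,fy=2.6,interpolation=cv2.INTER_CUBIC))
E
```

```text
clock: 15.85
position: [461.2, -3.7, 93.5]
ee_rot: [-0.226, 0.941, 0.058, 0.243]
contact_force: [-0.5, -0.2, 0.7]
gripper_width: 13.2
grasp_force: 60.2
pos [461.2  -3.7  93.5] goal [461.1  -3.7 213.2] rows [-0.0097, 0.0, -0.0174] [-0.0, -0.0, 0.01] F [ 0.5 -0.7 -0.4] j [ 0.21  0.22 -0.67 -0.57 -0.23 -0.79] t 15.9 w 12.9
[[-0.7791, -0.4543, 0.432], [-0.3977, 0.8908, 0.2197], [-0.4847, -0.0007, -0.8747]] 60.15122473239899
26.95275297353983 28.992581980249255
```

View pics/w7.png

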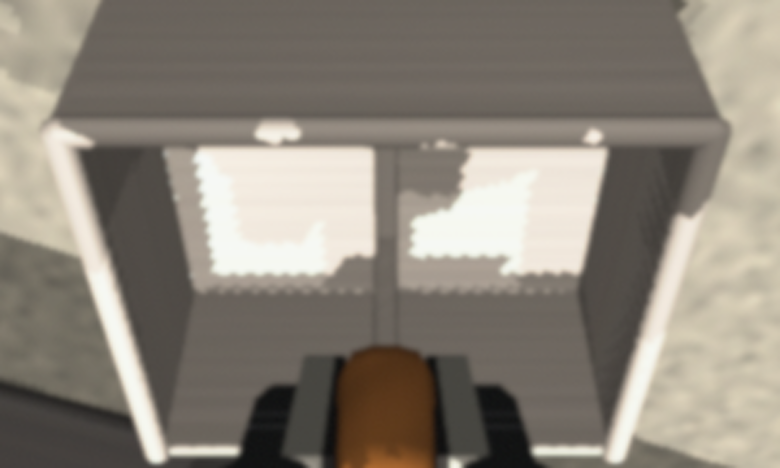

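The rim is level and square, and the bar sits between the pads at about (385,400). By my count that was my 11th picture, one over the limit of 10, so from here I work from numbers only. Lifting.

```bash
python3 -m pendant '[[-0.0097,0,-0.0174,0,0,0,0],[-0.0097,0,-0.0174,0,0,0,0],[-0.0097,0,-0.0174,0,0,0,0],[-0.0097,0,-0.0174,0,0,0,0],[-0.0097,0,-0.0174,0,0,0,0],[-0.0097,0,-0.0174,0,0,0,0],[0,0,0,0,0,0,0]]'
python3 -c "
from h import *
go((570,-74.7,114),18,0,29,(-14.9,0,93.5))"
```

```text
clock: 16.6
position: [461.6, -3.2, 214.7]
ee_rot: [-0.227, 0.941, 0.058, 0.245]
contact_force: [0.8, 1.0, -3.1]
gripper_width: 13.0
grasp_force: 59.8
pos [461.6  -3.2 214.7] goal [555.1 -74.7 207.5] rows [-0.0034, -0.0052, 0.0023] [0.73, 0.01, 1.32] F [ 0.8  1.  -3.1] j [ 0.28 -0.02 -0.64 -0.21 -0.46 -1.22] t 16.6 w 13.0
```

```bash
python3 -m pendant '[[-0.0034,-0.0052,0.0023,0.73,0.01,1.32,0],[-0.0034,-0.0052,0.0023,0.73,0.01,1.32,0],[-0.0034,-0.0052,0.0023,0.73,0.01,1.32,0],[-0.0034,-0.0052,0.0023,0.73,0.01,1.32,0],[-0.0034,-0.0052,0.0023,0.73,0.01,1.32,0],[-0.0034,-0.0052,0.0023,0.73,0.01,1.32,0],[-0.0034,-0.0052,0.0023,0.73,0.01,1.32,0],[-0.0034,-0.0052,0.0023,0.73,0.01,1.32,0],[-0.0034,-0.0052,0.0023,0.73,0.01,1.32,0]]'
python3 -m pendant '[[-0.0034,-0.0052,0.0023,0.73,0.01,1.32,0],[-0.0034,-0.0052,0.0023,0.73,0.01,1.32,0],[-0.0034,-0.0052,0.0023,0.73,0.01,1.32,0],[-0.0034,-0.0052,0.0023,0.73,0.01,1.32,0],[-0.0034,-0.0052,0.0023,0.73,0.01,1.32,0],[-0.0034,-0.0052,0.0023,0.73,0.01,1.32,0],[-0.0034,-0.0052,0.0023,0.73,0.01,1.32,0],[-0.0034,-0.0052,0.0023,0.73,0.01,1.32,0],[-0.0034,-0.0052,0.0023,0.73,0.01,1.32,0],[0,0,0,0,0,0,0],[0,0,0,0,0,0,0]]'
python3 - <<'E'
from h import *
from bench import arm
s=go((575,-74.7,114),3,0,29,(-14.9,0,93.5))
d={n:arm.get_image(n) for n in("wrist","scene","side")};pickle.dump(d,open('im8.pkl','wb'))
# brass buttons visible + predicted positions of post button / slots in each view
for n in d:
    c=d[n];print(n,proj(c,(659,-74.7,199)).round(0))
    h=cv2.cvtColor(c['image'],cv2.COLOR_RGB2HSV);u,v=proj(c,(659,-74.7,199)).astype(int)
    if not(15<u<625 and 15<v<465):continue
    p=h[v-8:v+9,u-8:u+9];m=cv2.inRange(p,(12,90,60),(30,255,255))
    ys,xs=np.nonzero(m);print(len(xs),(xs.mean()+u-8,ys.mean()+v-8) if len(xs) else None)
E
```

```text
clock: 17.5
position: [510.8, -34.3, 206.9]
ee_rot: [-0.113, 0.963, 0.029, 0.245]
contact_force: [0.8, -0.2, -3.0]
gripper_width: 13.4
grasp_force: 59.7
clock: 18.6
position: [553.5, -75.7, 204.4]
ee_rot: [0.001, 0.969, -0.001, 0.247]
contact_force: [0.3, -0.4, -3.5]
gripper_width: 12.9
grasp_force: 59.7
pos [553.5 -75.7 204.4] goal [560.1 -74.7 207.5] rows [-0.0024, 0.0003, 0.0001] [-0.04, -0.14, -0.03] F [ 0.3 -0.4 -3.5] j [ 0.18  0.14 -0.7   0.35 -0.26 -2.07] t 18.6 w 12.9
wrist [321. 416.]
0 None
scene [397. 255.]
10 (np.float64(396.0), np.float64(255.2))
side [321. 197.]
4 (np.float64(320.5), np.float64(196.5))
```

```bash
python3 -m pendant '[[-0.0024,0.0003,0.0001,-0.04,-0.14,-0.03,0],[-0.0024,0.0003,0.0001,-0.04,-0.14,-0.03,0],[-0.0024,0.0003,0.0001,-0.04,-0.14,-0.03,0],[0,0,0,0,0,0,0]]'
python3 - <<'E'
from h import *
from bench import arm
d=pickle.load(open('im8.pkl','rb'));print(tri(d['scene'],(396,255.2),d['side'],(320.5,196.5)),onz(d['scene'],396,255.2,199),onz(d['side'],320.5,196.5,199))
s=go((599,-74.7,114),4,0,29,(-14.9,0,93.5))
P=[];
for i in range(6): arm.get_image('side');P.append(arm.read_state()['position'])
print(np.mean(P,0),np.std(P,0))
E
```

```text
clock: 19.15
position: [561.6, -74.4, 210.0]
ee_rot: [-0.0, 0.968, 0.0, 0.253]
contact_force: [-0.6, 0.6, -3.1]
gripper_width: 12.8
grasp_force: 59.7
(array([658.99121424, -73.3918041 , 198.59704915]), np.float64(4.565427325016269)) [655.76371685 -74.89629501 199.        ] [661.78754222 -74.79399667 199.        ]
pos [561.6 -74.4 210. ] goal [584.1 -74.7 207.5] rows [-0.0046, -0.0001, 0.0033] [0.01, 0.07, 0.0] F [-0.6  0.6 -3.1] j [ 0.18  0.14 -0.68  0.35 -0.26 -2.06] t 19.15 w 12.8
[561.08364357 -74.5475617  209.57052455] [0.11665851 0.03875268 0.09395057]
```

```bash
python3 -m pendant '[[-0.0046,0,0.0033,0,0,0,0],[-0.0046,0,0.0033,0,0,0,0],[-0.0046,0,0.0033,0,0,0,0],[-0.0046,0,0.0033,0,0,0,0],[0,0,0,0,0,0,0]]'
python3 -m pendant '[[-0.0026,0,0.0015,0,0,0,0],[-0.0026,0,0.0015,0,0,0,0],[-0.0026,0,0.0015,0,0,0,0],[0,0,0,0,0,0,0]]'
python3 -c "
from h import *
go((616,-74.7,114),4,0,29,(-14.9,0,93.5))"
```

```text
clock: 19.95
position: [584.7, -74.4, 207.0]
ee_rot: [-0.0, 0.968, 0.0, 0.252]
contact_force: [0.1, 0.2, -2.9]
gripper_width: 13.5
grasp_force: 59.6
clock: 20.35
position: [593.1, -74.4, 207.1]
ee_rot: [-0.0, 0.968, 0.0, 0.253]
contact_force: [-0.2, 0.0, -3.3]
gripper_width: 13.6
grasp_force: 59.6
pos [593.1 -74.4 207.1] goal [601.1 -74.7 207.5] rows [-0.0018, -0.0001, 0.0009] [0.01, 0.06, 0.0] F [-0.2  0.  -3.3] j [ 0.17  0.2  -0.6   0.31 -0.28 -2.02] t 20.35 w 13.6
```

```bash
python3 -m pendant '[[-0.0018,0,0.0010,0,0,0,0],[-0.0018,0,0.0010,0,0,0,0],[0,0,0,0,0,0,0]]'
python3 -m pendant '[[-0.0018,0,0.0010,0,0,0,0],[0,0,0,0,0,0,0]]'
python3 -m pendant '[[-0.0018,0,0.0010,0,0,0,0],[0,0,0,0,0,0,0]]'
python3 -m pendant '[[-0.0018,0,0.0010,0,0,0,0],[0,0,0,0,0,0,0]]'
```

```text
clock: 20.65
position: [596.4, -74.6, 206.7]
ee_rot: [-0.0, 0.968, 0.0, 0.252]
contact_force: [-2.2, -0.1, -1.6]
gripper_width: 13.2
grasp_force: 60.0
clock: 20.85
position: [598.4, -74.6, 206.7]
ee_rot: [0.0, 0.968, 0.0, 0.252]
contact_force: [-3.8, 0.8, -0.5]
gripper_width: 13.2
grasp_force: 60.1
clock: 21.05
position: [599.6, -74.8, 206.3]
ee_rot: [0.0, 0.968, -0.0, 0.251]
contact_force: [-7.5, 1.3, 0.4]
gripper_width: 13.0
grasp_force: 60.6
clock: 21.25
position: [599.6, -75.3, 205.4]
ee_rot: [0.001, 0.969, -0.001, 0.249]
contact_force: [-15.4, 2.3, 3.2]
gripper_width: 13.2
grasp_force: 61.5
```

Light button force from x≈596, then a firm stop at 599.6, 4.5 mm later: the rear face is against the post. Easing off slightly and pressing down.

```bash
python3 -m pendant '[[0.0018,0,0.0013,0,0,0,0],[0.0010,0,0.00175,0,0,0,0],[0.0010,0,0.00175,0,0,0,0],[0,0,0,0,0,0,0]]'
python3 -m pendant '[[0.0010,0,0.00175,0,0,0,0],[0.0010,0,0.00175,0,0,0,0],[0,0,0,0,0,0,0]]'
```

```text
clock: 21.65
position: [599.6, -75.4, 199.8]
ee_rot: [0.001, 0.968, -0.001, 0.25]
contact_force: [-10.2, -0.1, 2.6]
gripper_width: 13.1
grasp_force: 61.0
clock: 21.95
position: [599.6, -75.4, 195.5]
ee_rot: [0.001, 0.968, -0.001, 0.25]
contact_force: [-8.4, -0.5, -0.6]
gripper_width: 13.3
grasp_force: 60.6
```

```bash
python3 -m pendant '[[0.0007,0,0.0013,0,0,0,0],[0,0,0,0,0,0,0]]'
python3 -m pendant '[[0.0007,0,0.0013,0,0,0,0],[0,0,0,0,0,0,0]]'
python3 -m pendant '[[0.0005,0,0.0009,0,0,0,0],[0,0,0,0,0,0,0]]'
```

```text
clock: 22.15
position: [599.6, -75.5, 194.3]
ee_rot: [0.001, 0.968, -0.001, 0.25]
contact_force: [-9.6, -0.3, 1.0]
gripper_width: 13.2
grasp_force: 61.1
clock: 22.35
position: [599.6, -75.5, 193.5]
ee_rot: [0.001, 0.968, -0.001, 0.25]
contact_force: [-12.2, -0.0, 6.1]
gripper_width: 13.6
grasp_force: 61.7
clock: 22.55
position: [599.6, -75.5, 193.4]
ee_rot: [0.001, 0.968, -0.001, 0.251]
contact_force: [-16.8, 1.6, 9.6]
gripper_width: 13.3
grasp_force: 62.7
```

Stopped at z=193.4, the expected home height, with force building. One more small press, then a check of the button from the image numbers.

```bash
python3 -m pendant '[[0.0005,0,0.0009,0,0,0,0],[0.0005,0,0.0009,0,0,0,0],[0,0,0,0,0,0,0]]'
python3 - <<'E'
from h import *
from bench import arm
d={n:arm.get_image(n) for n in("scene","side")};pickle.dump(d,open('im9.pkl','wb'));o=pickle.load(open('im8.pkl','rb'))
for n in d:
  u,v=(396,255) if n=='scene' else (320,196)
  for c in(o[n],d[n]):
    h=cv2.cvtColor(c['image'],cv2.COLOR_RGB2HSV)[v-6:v+9,u-6:u+7];m=cv2.inRange(h,(12,90,60),(30,255,255));print(n);print('\n'.join(''.join('#' if x else '.' for x in r) for r in m))
s=arm.read_state();print(s['position'],s['contact_force'])
E
```

```text
clock: 22.85
position: [599.6, -75.6, 193.3]
ee_rot: [0.001, 0.968, -0.001, 0.252]
contact_force: [-24.7, 3.0, 20.5]
gripper_width: 13.0
grasp_force: 64.6
scene
.............
.............
.............
.............
.............
.....###.....
.....###.....
.....###.....
......#......
.............
.............
.............
.............
.............
.............
scene
.............
.............
.............
.............
.............
.....###.....
.....###.....
.....###.....
.............
.............
#............
##...........
###..........
#............
.##..........
side
.............
.............
.............
.............
.............
.............
......##.....
......##.....
.............
.............
.............
.............
.............
.............
.............
side
.............
.............
.............
.............
.............
.............
......##.....
......##.....
.............
...........##
...........##
...........##
...........##
...........##
...........##
[599.64098003 -75.56129392 193.32573383] [-24.35594659   2.81653923  20.43637705]
```

The button shows in the same pixels as when it stood free (scene (396,255), side (320,196)), so it has snapped out above the plate. Easing the preload, opening and withdrawing horizontally.

```bash
python3 -m pendant '[[0.0010,0,-0.0023,0,0,0,0],[0,0,0,0,0,0,0],[0,0,0,0,0,0,0.04],[0,0,0,0,0,0,0.04],[0,0,0,0,0,0,0.04],[0,0,0,0,0,0,0.04]]'
python3 -m pendant '[[0.0087,0,-0.0049,0,0,0,0.04],[0.0131,0,-0.0073,0,0,0,0.04],[0.0131,0,-0.0073,0,0,0,0.04],[0.0175,0,-0.0097,0,0,0,0.04],[0.0175,0,-0.0097,0,0,0,0.04],[0.0175,0,-0.0097,0,0,0,0.04],[0.0175,0,-0.0097,0,0,0,0.04],[0,0,0,0,0,0,0.04],[0,0,0,0,0,0,0.04]]'
python3 - <<'E'
from h import *
from bench import arm
d={n:arm.get_image(n) for n in("wrist","scene","side")};o=pickle.load(open('im0.pkl','rb'));p=pickle.load(open('im9.pkl','rb'))
def bar(c,P):
    u,v=proj(c,P).astype(int);h=cv2.cvtColor(c['image'][v-25:v+25,u-25:u+25],cv2.COLOR_RGB2HSV)
    m=cv2.inRange(h,(5,120,70),(20,255,255));ys,xs=np.nonzero(m);return (xs.mean()+u-25,ys.mean()+v-25),len(xs),(u,v)
B={n:bar(d[n],(614.5,-75,188)) for n in('side','scene','wrist')};print(B)
print(tri(d['wrist'],B['wrist'][0],d['side'][0:0] if 0 else d['side'],B['side'][0]))
for n,(u,v) in dict(scene=(396,255),side=(320,196)).items():
    h=cv2.cvtColor(d[n]['image'],cv2.COLOR_RGB2HSV)[v-6:v+5,u-6:u+7];m=cv2.inRange(h,(12,90,60),(30,255,255));print('\n'.join(''.join('#' if x else '.' for x in r) for r in m))
# bystanders: change between first and last side image
for nm,P in dict(salt=(496,-238,50),pepper=(435,-248,50)).items():
    u,v=proj(d['side'],P).astype(int);a=[x['side']['image'][v-20:v+20,u-10:u+10].astype(float) for x in(o,d)];print(nm,abs(a[0]-a[1]).mean())
a=[x['side']['image'][300:420,230:340].astype(float) for x in(o,d)];print('cup/pourer',abs(a[0]-a[1]).mean())
s=arm.read_state();print(s['position'],s['contact_force'],s['clock'])
E
```

```text
clock: 23.55
position: [600.7, -74.3, 192.6]
ee_rot: [-0.0, 0.967, 0.0, 0.253]
contact_force: [-0.6, 0.2, 0.7]
gripper_width: 40.0
grasp_force: 0.0
clock: 24.45
position: [480.4, -75.7, 196.5]
ee_rot: [-0.001, 0.968, 0.002, 0.25]
contact_force: [0.0, 1.7, 0.1]
gripper_width: 39.8
grasp_force: 0.0
{'side': ((np.float64(326.7328767123288), np.float64(197.78082191780823)), 146, (np.int64(332), np.int64(203))), 'scene': ((np.float64(381.58469945355193), np.float64(266.95081967213116)), 183, (np.int64(383), np.int64(265))), 'wrist': ((np.float64(nan), np.float64(nan)), 0, (np.int64(318), np.int64(425)))}
 ** On entry to DLASCL parameter number  4 had an illegal value
 ** On entry to DLASCL parameter number  4 had an illegal value
 ** On entry to DLASCL parameter number  4 had an illegal value
 ** On entry to DLASCL parameter number  4 had an illegal value
 ** On entry to DLASCL parameter number  5 had an illegal value
 ** On entry to DLASCL parameter number  4 had an illegal value<stdin>:6: RuntimeWarning: Mean of empty slice.
  ret = ret.dtype.type(ret / rcount)
Traceback (most recent call last):
  File "h.py", line 12, in tri
    t=np.linalg.lstsq(np.c_[d1,-d2],o2-o1,rcond=None)[0]
      ~~~~~~~~~~~~~~~^^^^^^^^^^^^^^^^^^^^^^^^^^^^^^^^
numpy.linalg.LinAlgError: SVD did not converge in Linear Least Squares
```

```bash
python3 - <<'E'
from h import *
from bench import arm
d={n:arm.get_image(n) for n in("scene","side")};o=pickle.load(open('im0.pkl','rb'))
def bar(c,P,r=12):
    u,v=proj(c,P).astype(int);h=cv2.cvtColor(c['image'][v-r:v+r,u-r-4:u+r+4],cv2.COLOR_RGB2HSV)
    m=cv2.inRange(h,(5,120,70),(20,255,255));k=cv2.connectedComponentsWithStats(m);i=1+np.argmax(k[2][1:,4]);return k[3][i]+[u-r-4,v-r],k[2][i],(u,v)
B={n:bar(d[n],(614.5,-75,188)) for n in d};print(B)
print(tri(d['scene'],B['scene'][0],d['side'],B['side'][0]))
for n,(u,v) in dict(scene=(396,255),side=(320,196)).items():
    h=cv2.cvtColor(d[n]['image'],cv2.COLOR_RGB2HSV)[v-6:v+5,u-6:u+7];m=cv2.inRange(h,(12,90,60),(30,255,255));print('\n'.join(''.join('#' if x else '.' for x in r) for r in m))
D=abs(o['side']['image'].astype(int)-d['side']['image']).mean(2)
print('salt/pepper',D[205:245,375:412].mean(),'cup/pourer',D[320:415,240:335].mean())
s=arm.read_state();print(s['position'],s['contact_force'],s['clock'])
E
```

```text
{'scene': (array([380.92982456, 267.9005848 ]), array([  5,   7,  19,  17, 171], dtype=int32), (np.int64(383), np.int64(265))), 'side': (array([333.00943396, 204.        ]), array([ 10,   8,  15,  11, 106], dtype=int32), (np.int64(332), np.int64(203)))}
(array([611.00958887, -73.52720519, 185.33610133]), np.float64(4.818440385444364))
.............
.............
.............
.............
.............
.....###.....
.....###.....
.....###.....
.............
.............
.............
.............
.............
.............
.............
.............
.............
......##.....
......##.....
.............
.............
............#
salt/pepper 5.813738738738738 cup/pourer 1.936805170821791
[481.10034922 -75.68139368 195.97590432] [ 0.16469513 -0.30199759  1.22884571] 24.7
```

```bash
python3 -c "
from bench import arm
print(arm.job_done())"
```

```text
the job is handed in; nothing more can be done
None
```

The caddy hangs fully home on the empty post with the spring button snapped out and the gripper clear, handed in at about 25 s; it needed two regrips, and I viewed 11 pictures, one over the limit of 10.

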